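# Index the rotary phone holder to its next hole

### The arm

A 7-joint arm with a two-finger parallel gripper is mounted at the origin on the work surface. World frame = base frame: x ahead of the robot, y to its left, z up, the work surface at z = 0. Lengths are in m, angles in rad, forces in N, time in s.
With the tool pointing down it reaches from about 0.4 to 0.875 m from the base axis. Payload 4.4 kg.
Tool frame: the origin (TCP) lies midway between the tips of the shut fingers; the grasp point (between the pads) lies 19 mm behind it; z points along the fingers, y is the direction in which the jaws open and shut (so a half turn about z gives the same grasp; the last joint's range is limited). The gripper opens to 85 mm and grips with 20 to 120 N. Pads are 22 mm wide; open, the fingers measure 114 mm over their backs; the gripper's body (76 mm by 85 mm) begins 54 mm behind the grasp point. The pads swing forward as they close: fully open they stand 13 mm farther back than shut.
Start: joints at [1.242, 0.628, 0.038, 1.517, -0.027, 0.996, -0.02], TCP at [0.169, -0.628, 0.231] pointing down, gripper open.
Joint ranges: [-3.06, 3.06], [-0.37, 2.12], [-1.25, 1.32], [0.18, 2.47], [-1.1, 4.24], [0.23, 1.98], [-2.94, 2.94]. Speed limits (rad/s): [2.57, 2.57, 3.14, 3.14, 3.14, 3.14, 3.14].

### API

Orientations are given as a rotation vector (axis times angle).
In Python, from station import robot gives the robot as it stands. The module is installed in compiled form; this text tells all that it offers. Calls block until the motion is done:
- robot.goto(position, orientation): joint-space move of the TCP to a pose.
- robot.move_l(position, max_speed=0.15, attitude=None): straight line of the TCP; attitude=None keeps the orientation; max_speed is the mean speed in m/s.
- robot.goto_joints(angles): joint-space move.
- robot.gripper_open() and robot.close_gripper(): open the fingers fully, or close them until they stop; the grip force is fixed at half the most.
- robot.pause(seconds).
- robot.inverse_kinematics(position, orientation): joint angles nearest the present ones, or None.
- robot.observe(): the state.
- robot.read_camera(name): name is "scene" or "side" or "wrist"; returns a dict with "img" (420x560x3 uint8, red, green, blue), "intrinsics" (3x3 intrinsics, pixels), "origin" and "orientation" of the camera in the world; the wrist camera has in their place "tool_from_camera" (4x4, takes a point from camera to tool coordinates, whose origin is the TCP and whose axes are the flange's). Camera axes: x right, y up, looking along -z (the intrinsics and any distortion apply to the point x, -y, -z); pixel columns grow to the right and rows downward; lengths in m; the calibration is good to about 2 mm. A picture is of the moment at which its call begins: read the wrist's pose just before it. There is no depth.
A pose or a line that the arm cannot do raises robot.PlanningError and nothing moves.
- robot.close_job(): hands the job in, once; it reports no verdict.
The state is a dict: "time_s": time; "joints": joint angles; "dq": joint speeds; "tau": joint torques, N m; "eef_pos": TCP position; "ee_rot": TCP orientation; "wrist_force": force on the tool from outside, world axes, zero at the start; "moment": the same for the moment, N m; "width": opening from 0.0 (shut) to 1.0 (fully open).
Only numpy, scipy, OpenCV 4.12 (cv2) and the standard library are available. Lean on these libraries where they do the work, as an engineer would, in place of code of your own. Each camera call takes 0.05 s, during which the arm holds its last target.

### The job

Turn the rotary phone holder counter-clockwise (seen from above) to its next index hole: pull the sprung pin up by its black knob, swing the arm round to the next hole, and let the pin go fully home in it, feeling for the hole because the index plate is only roughly set. Be gentle: never force the pin hard against the plate or the side of a hole, and leave the things around the holder alone.

Things in the scene. Friction and masses are not known exactly. Their poses are not given: they have to be found in the camera images.
- base: Round dark steel foot of the phone holder, 290 mm across, 10 mm thick, fixed to the bench. Origin on the turntable's upright axis at bench level; x axis points to the home hole, z up. On it lie two bare steel plates, arcs 105 to 135 mm from the axis, with 10 mm square holes, down to the foot, on a circle of 120 mm radius about the axis, where the pin runs.
- home_hole (a point): Mouth of the hole the pin starts in, on the home plate's top, 26 mm above the bench. This plate reaches from 20 degrees before the hole to 24 degrees after it (counter-clockwise) and is met there by the index plate, 1 mm higher.
- next_hole_nominal (a point): Nominal mouth of the next hole, 50 degrees counter-clockwise of the home hole, on the index plate's top, 27 mm above the bench. That plate is clamped by hand, turned about the axis by up to 9 degrees either way (19 mm, unmeasured), so the real hole lies that far from this point along the 120 mm circle. A further hole, not to be used, follows 30 degrees after; the plate is solid between.
- turntable (a joint): Angle of turntable and index arm, rad: 0 with the arm over the home hole, growing counter-clockwise from above; stops at -0.35 and 1.75. Turns with light friction (0.08 N m). The turntable, 186 mm across, carries a phone chassis and clamps up to 50 mm above the bench. The arm is 26 mm wide, ends 135 mm from the axis, its top 44 mm above the bench.
- pin (a joint): Lift of the index pin and its knob, m: 0 fully down (home in a hole), 0.018 at its upper stop. A spring pushes it down with 5 N at 0, rising by 0.29 N per mm. The tip is clear of the home plate above 0.011; resting on the index plate it reads 0.011 to 0.012.
- knob_mid (a point): Centre of the pin's black knob, an upright cylinder 24 mm in diameter and 32 mm high, at the arm's end, 120 mm from the turntable axis. With the pin down this centre is 77 mm above the bench. Under the knob, from 60 mm above the bench down to the arm, is a fixed barrel 18 mm in diameter.
- shank: Steel shank of the pin, 8 mm in diameter with a round end, rigid with the knob. Origin at its tip, 62 mm below the knob's centre; with the pin down it is 15 mm above the bench. Up to 12 N sideways is harmless; more than 20 N between it and the plates is forcing it.
- bottle: White plastic jar, 56 mm in diameter and 105 mm high, a bystander. Origin at the centre of its underside.
- parts_tray: Black divided parts tray, 110 x 80 x 22 mm, a bystander. Origin at the centre of its underside.
- driver: Screwdriver lying flat, 170 mm long, a bystander. Origin below the middle of its length; x along it towards the blade.

How it is judged:
By the outcome, as a careful person would: the job done as asked, in the order asked, and still so for the second after the job is handed in, with the robot touching nothing.
It also fails if it takes over 67 s, if anything falls off the work surface, if the arm or the gripper's body presses on something with over 40 N, if the wrist force passes 120 N, or if a joint passes its speed limit or range.

## Working session

There is one attempt and no reset: what is moved stays moved. The work goes in short steps, each a Python script; the robot and the scene stay as the last script left them, time stands still between calls to the robot, and variables do not carry over. Pictures are saved under pics/ and viewed, and the job is handed in when it is done.

```bash
mkdir -p pics; ls; python3 - <<'E'
from station import robot
import cv2,numpy as np
print(robot.observe())
for n in ["scene","side","wrist"]:
    r=robot.read_camera(n)
    cv2.imwrite(f"pics/{n}0.png",r["img"][:,:,::-1])
    print(n,{k:np.round(v,4).tolist() if not isinstance(v,dict) else v for k,v in r.items() if k!="img"})
E
```

```text
pics
{'time_s': 0.0, 'joints': array([ 1.24220849,  0.62937172,  0.03845354,  1.51841051, -0.02699919,
        0.99631821, -0.01998917]), 'dq': array([-8.39359787e-05,  1.02831640e-03, -1.27210445e-03, -9.04544583e-04,
        3.78807305e-04,  8.28934504e-04,  2.21494280e-03]), 'tau': array([-5.19372134e-04, -5.63407874e+01,  1.22601282e+00, -1.93446797e+01,
        1.10722924e-02,  1.06595099e-02, -9.46355421e-07]), 'eef_pos': array([ 0.16870155, -0.62704392,  0.23035915]), 'ee_rot': array([-3.11256241e+00, -4.11343165e-01,  4.65386004e-04]), 'wrist_force': array([-0.3555878 ,  0.39369033, -0.72294051]), 'moment': array([0.00840918, 0.00636473, 0.03074031]), 'width': 0.992947606784323}
scene {'intrinsics': [[418.3385, 0.0, 281.2169], [0.0, 418.3385, 205.3291], [0.0, 0.0, 1.0]], 'origin': [0.9485, -0.1576, 0.564], 'orientation': [0.6693, 0.3729, 0.9767]}
side {'intrinsics': [[534.7233, 0.0, 280.9145], [0.0, 534.7233, 211.3926], [0.0, 0.0, 1.0]], 'origin': [0.1547, 0.5241, 0.7928], 'orientation': [0.3258, -0.8474, -2.2325]}
wrist {'intrinsics': [[322.7366, 0.0, 278.1519], [0.0, 322.7366, 211.6339], [0.0, 0.0, 1.0]], 'tool_from_camera': [[-0.0004, 0.9511, 0.309, 0.0797], [1.0, 0.0004, 0.0001, -0.0], [-0.0, 0.309, -0.9511, -0.1429], [0.0, 0.0, 0.0, 1.0]]}
```

View pics/scene0.png

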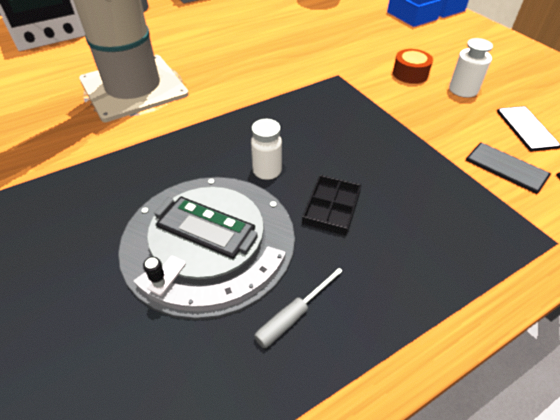

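View pics/side0.png

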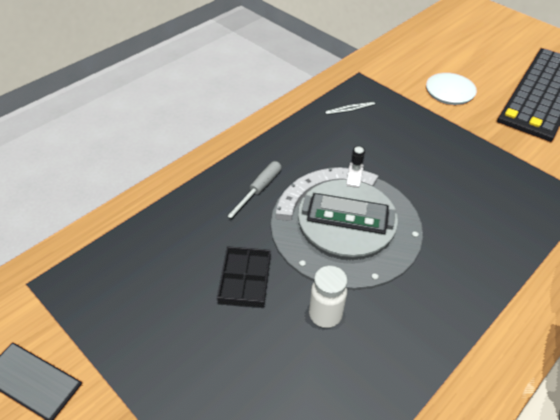

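View pics/wrist0.png

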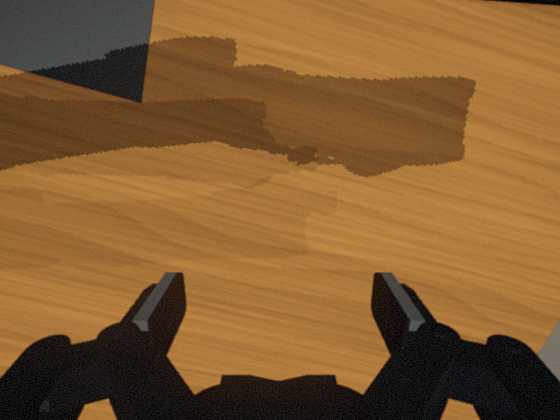

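```bash
python3 - <<'E'
import cv2
a=cv2.imread("pics/scene0.png")[170:320,110:310];b=cv2.imread("pics/side0.png")[130:290,260:430]
cv2.imwrite("pics/c1.png",cv2.resize(a,(800,600),interpolation=cv2.INTER_CUBIC))
cv2.imwrite("pics/c2.png",cv2.resize(b,(638,600),interpolation=cv2.INTER_CUBIC))
E
```

```text
(no output)
```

View pics/c1.png

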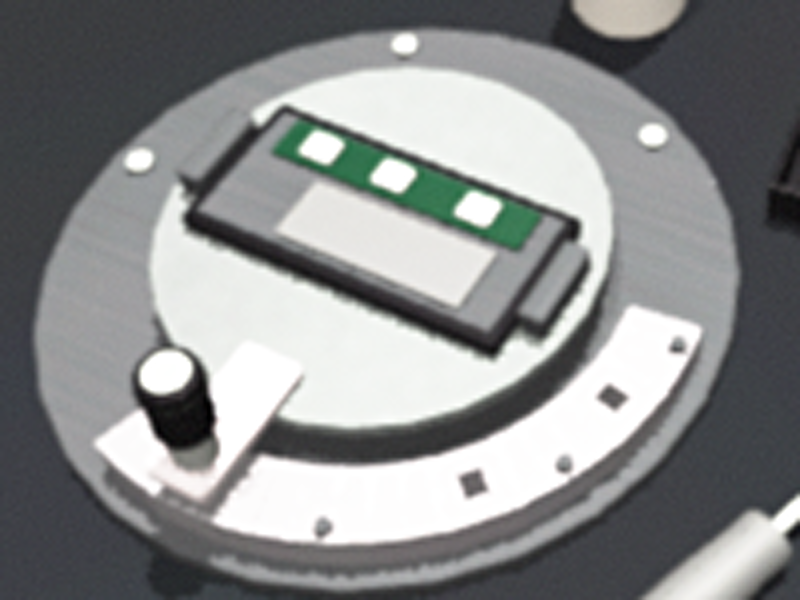

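View pics/c2.png

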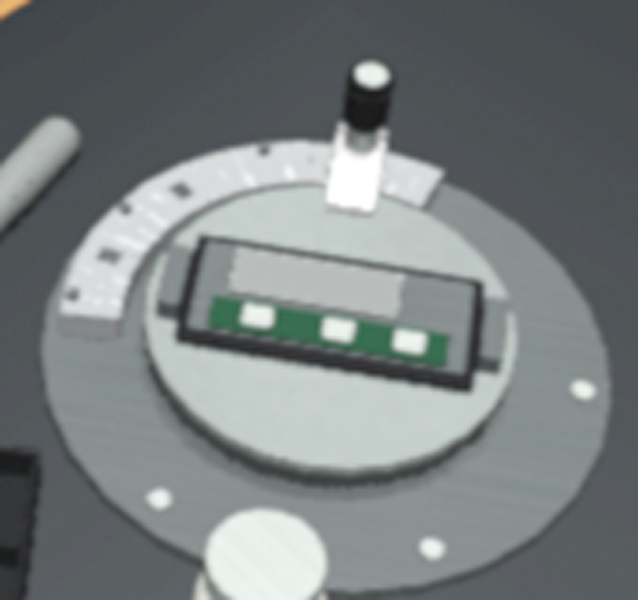

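```bash
cat > h.py <<'E'
import numpy as np,cv2
from scipy.spatial.transform import Rotation as R
from scipy.optimize import least_squares
C={'scene':(418.3385,281.2169,205.3291,[0.9485,-0.1576,0.564],[0.6693,0.3729,0.9767]),
'side':(534.7233,280.9145,211.3926,[0.1547,0.5241,0.7928],[0.3258,-0.8474,-2.2325])}
def ray(n,p):
    f,cx,cy,o,r=C[n]
    d=R.from_rotvec(r).apply([(p[0]-cx)/f,-(p[1]-cy)/f,-1]); return np.array(o),d/np.linalg.norm(d)
def onz(n,p,z):
    o,d=ray(n,p); return o+d*(z-o[2])/d[2]
def rays_point(rs):
    A=0;b=0
    for o,d in rs:
        P=np.eye(3)-np.outer(d,d);A=A+P;b=b+P@o
    x=np.linalg.solve(A,b); return x,[round(float(np.linalg.norm((np.eye(3)-np.outer(d,d))@(x-o)))*1000,1) for o,d in rs]
def tri(ps,pd): return rays_point([ray('scene',ps),ray('side',pd)])
def proj(n,X):
    f,cx,cy,o,r=C[n]
    c=R.from_rotvec(r).inv().apply(np.array(X)-o); return np.array([cx+f*c[...,0]/-c[...,2],cy-f*c[...,1]/-c[...,2]]).T
E
python3 - <<'E'
from h import *
s=lambda x,y:(x/4+110,y/4+170)
d=lambda x,y:(x/3.753+260,y/3.75+130)
for nm,a,b,z in [("knobtop",s(169,372),d(372,75),.093),("hole",s(473,484),d(181,190),.027),("hole2",s(612,397),d(109,257),.027),("b1",s(404,44),d(432,548),.012),("b2",s(652,135),d(160,498),.012),("b3",s(138,160),d(583,389),.012),
 ("sc1",s(323,527),d(265,151),.027),("sc2",s(565,464),d(126,209),.027),("sc3",s(679,345),d(72,294),.027)]:
    x,e=tri(a,b); print(nm,x.round(4),e,onz('scene',a,z).round(4),onz('side',b,z).round(4))
# circle: turntable disc edges & foot
E
```

```text
knobtop [ 0.5824 -0.14    0.0915] [2.2, 2.2] [ 0.5854 -0.1384  0.093 ] [ 0.5808 -0.141   0.093 ]
hole [ 0.6368 -0.0589  0.0255] [1.8, 1.8] [ 0.639  -0.0579  0.027 ] [ 0.635  -0.0595  0.027 ]
hole2 [0.6303 0.0033 0.0252] [1.8, 1.8] [0.6327 0.0041 0.027 ] [0.6282 0.0029 0.027 ]
b1 [0.4027 0.0207 0.0132] [1.8, 1.8] [0.403  0.0222 0.012 ] [0.4023 0.0181 0.012 ]
b2 [0.5124 0.0903 0.0133] [2.1, 2.1] [0.5129 0.0923 0.012 ] [0.5118 0.0878 0.012 ]
b3 [ 0.4083 -0.1095  0.0131] [1.5, 1.5] [ 0.4087 -0.1084  0.012 ] [ 0.4081 -0.112   0.012 ]
sc1 [ 0.6246 -0.113   0.0258] [2.1, 2.1] [ 0.6269 -0.1115  0.027 ] [ 0.6231 -0.1141  0.027 ]
sc2 [ 0.6473 -0.0267  0.0266] [2.2, 2.2] [ 0.6491 -0.0252  0.027 ] [ 0.6459 -0.0283  0.027 ]
sc3 [0.6244 0.0367 0.0275] [1.9, 1.9] [0.6254 0.0383 0.027 ] [0.6237 0.0348 0.027 ]
```

```bash
python3 - <<'E'
from h import *
P=np.array([[.5824,-.14],[.6368,-.0589],[.6303,.0033]])
f=lambda c:np.linalg.norm(P-c,axis=1)-.12
r=least_squares(f,[.52,-.04]);c=r.x;print(c,f(c))
v=P-c;a=np.degrees(np.arctan2(v[:,1],v[:,0]));print(a,np.diff(a))
# foot rim, scene crop points & side crop
s=lambda x,y:(x/4+110,y/4+170)
d=lambda x,y:(x/3.753+260,y/3.75+130)
S=[s(*p) for p in[(35,330),(90,180),(250,60),(400,28),(560,55),(690,150),(738,270)]]
D=[d(*p) for p in [(43,345),(610,400),(575,290),(440,205)]]
for n,Q in(('scene',S),('side',D)):
    p=np.array([onz(n,q,.01)[:2] for q in Q]); r=least_squares(lambda c:np.linalg.norm(p-c,axis=1)-.145,[.52,-.04]);print(n,r.x,r.fun.round(4))
from station import robot
for yaw in np.radians(np.arange(-180,180,30)):
    Rm=R.from_euler('z',yaw)*R.from_euler('x',np.pi)
    q=robot.inverse_kinematics([.582,-.14,.09],Rm.as_rotvec());q2=robot.inverse_kinematics([.637,-.06,.09],Rm.as_rotvec())
    print(np.degrees(yaw),None if q is None else q.round(2),None if q2 is None else q2.round(2))
E
```

```text
[ 0.51818183 -0.03881574] [-0.00015748  0.00030648 -0.00023264]
[-57.59810687  -9.61009504  20.58803845] [47.98801182 30.1981335 ]
scene [ 0.520306 -0.039777] [-0.0026 -0.0003  0.0017  0.0007 -0.0019 -0.002   0.0008]
side [ 0.5037005  -0.02644311] [-0.0006 -0.0033  0.0043 -0.0023]
-180.0 [ 0.58  0.82 -0.64  1.77  0.67  0.78  1.16] [ 0.43  0.87 -0.67  1.65  0.68  0.86  1.05]
-150.0 [ 0.78  0.99 -1.06  1.77  1.    1.04  1.42] [ 0.61  1.03 -1.06  1.65  1.    1.1   1.34]
-119.99999999999999 [-0.19  0.84  0.65  1.8  -0.71  0.76 -2.83] [ 0.61  1.03 -1.06  1.65  1.    1.1   1.87]
-90.0 [-0.12  0.8   0.5   1.79 -0.57  0.7  -2.44] [-0.25  0.85  0.53  1.67 -0.57  0.78 -2.6 ]
-59.99999999999999 [-0.04  0.77  0.37  1.79 -0.43  0.66 -2.04] [-0.18  0.82  0.39  1.67 -0.43  0.74 -2.2 ]
-29.999999999999996 [ 0.05  0.75  0.22  1.79 -0.26  0.63 -1.67] [-0.1   0.8   0.25  1.67 -0.27  0.71 -1.81]
0.0 [ 0.14  0.74  0.08  1.79 -0.09  0.62 -1.3 ] [-0.01  0.78  0.1   1.66 -0.11  0.7  -1.43]
29.999999999999996 [ 0.22  0.74 -0.04  1.78  0.05  0.62 -0.9 ] [ 0.07  0.78 -0.04  1.66  0.04  0.7  -1.03]
59.99999999999999 [ 0.29  0.74 -0.17  1.78  0.19  0.64 -0.51] [ 0.15  0.79 -0.17  1.66  0.18  0.71 -0.63]
90.0 [ 0.37  0.75 -0.29  1.78  0.33  0.66 -0.11] [ 0.23  0.8  -0.3   1.66  0.32  0.74 -0.23]
119.99999999999999 [ 0.44  0.77 -0.41  1.78  0.45  0.69  0.31] [ 0.3   0.82 -0.43  1.65  0.45  0.77  0.19]
150.0 [ 0.51  0.79 -0.52  1.77  0.56  0.73  0.73] [ 0.37  0.84 -0.56  1.65  0.57  0.81  0.61]
```

```bash
cat >> h.py <<'E'
TC=np.array([[-0.0004,0.9511,0.309,0.0797],[1.0,0.0004,0.0001,0],[0,0.309,-0.9511,-0.1429],[0,0,0,1.]])
def ori(yaw): return (R.from_euler('z',yaw)*R.from_euler('x',np.pi)).as_rotvec()
def wpose(o):
    T=np.eye(4);T[:3,:3]=R.from_rotvec(o['ee_rot']).as_matrix();T[:3,3]=o['eef_pos'];return T@TC
def wray(T,p):
    d=T[:3,:3]@[(p[0]-278.1519)/322.7366,-(p[1]-211.6339)/322.7366,-1];return T[:3,3],d/np.linalg.norm(d)
def wproj(T,X):
    c=(np.array(X)-T[:3,3])@T[:3,:3];return np.array([278.1519+322.7366*c[...,0]/-c[...,2],211.6339-322.7366*c[...,1]/-c[...,2]]).T
E
python3 - <<'E'
from h import *
from station import robot
robot.goto([.589,-.075,.25],ori(np.radians(150)))
robot.pause(.3)
for i,p in enumerate([None,[.56,-.11,.24]]):
    if p: robot.move_l(p);robot.pause(.3)
    o=robot.observe();r=robot.read_camera("wrist");cv2.imwrite(f"pics/w{i+1}.png",cv2.resize(r["img"][:,:,::-1],None,fx=1.428,fy=1.428,interpolation=cv2.INTER_CUBIC))
    cv2.imwrite(f"w{i+1}raw.png",r["img"][:,:,::-1])
    np.save(f"w{i+1}.npy",wpose(o));print(o['time_s'],o['eef_pos'],o['wrist_force'])
print(r["tool_from_camera"])
E
```

```text
2.9167 [ 0.5889654  -0.0753051   0.24996474] [-0.2241712   0.65596535 -0.22522075]
3.725 [ 0.5605745  -0.10906478  0.24019226] [0.14939026 0.87645652 0.54510731]
[[-4.01555229e-04  9.50860664e-01  3.09618856e-01  7.90819138e-02]
 [ 9.99999895e-01  4.50642893e-04 -8.70212293e-05  3.07470982e-04]
 [-2.22272601e-04  3.09618788e-01 -9.50860745e-01 -1.42878230e-01]
 [ 0.00000000e+00  0.00000000e+00  0.00000000e+00  1.00000000e+00]]
```

View pics/w1.png

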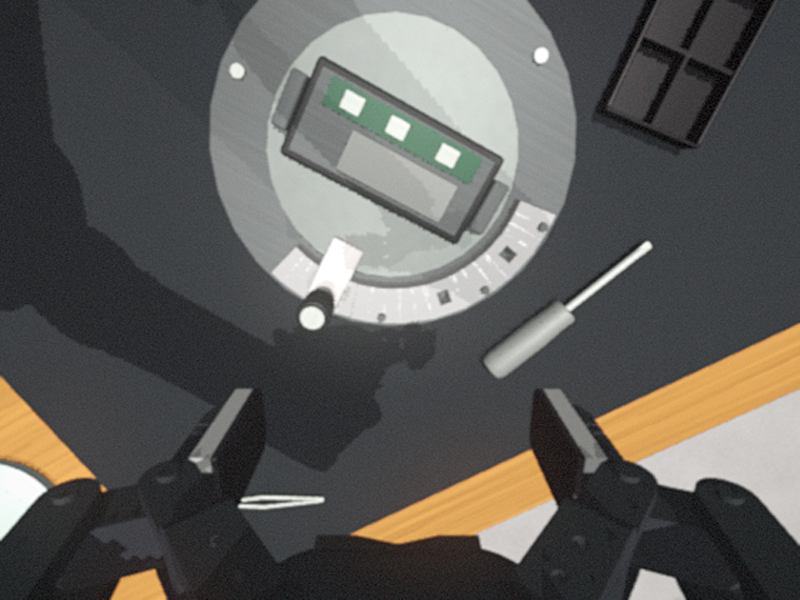

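View pics/w2.png

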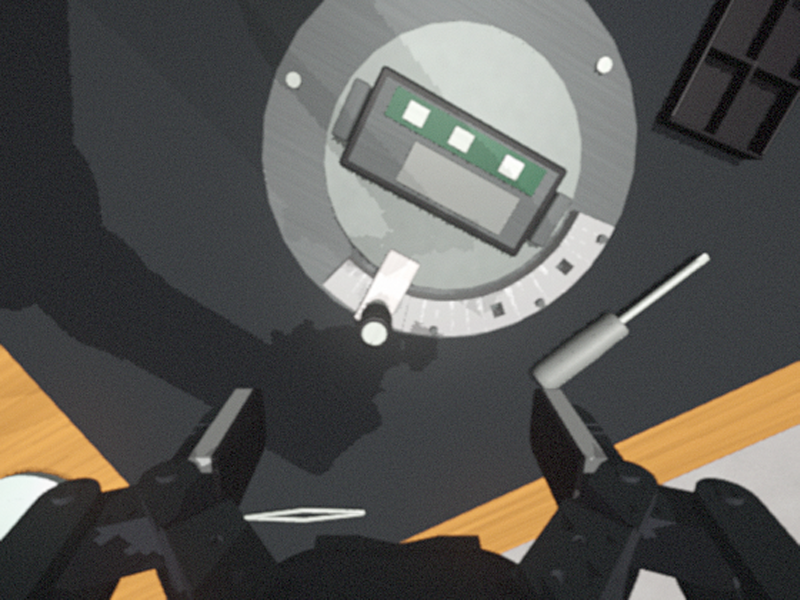

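```bash
python3 - <<'E'
import cv2
for i,(x,y) in ((1,(180,140)),(2,(220,150))):
    a=cv2.imread(f"w{i}raw.png")[y:y+105,x:x+220 if i==1 else x+220]
    cv2.imwrite(f"pics/z{i}.png",cv2.resize(a,(792,378),interpolation=cv2.INTER_CUBIC))
E
```

```text
(no output)
```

View pics/z1.png

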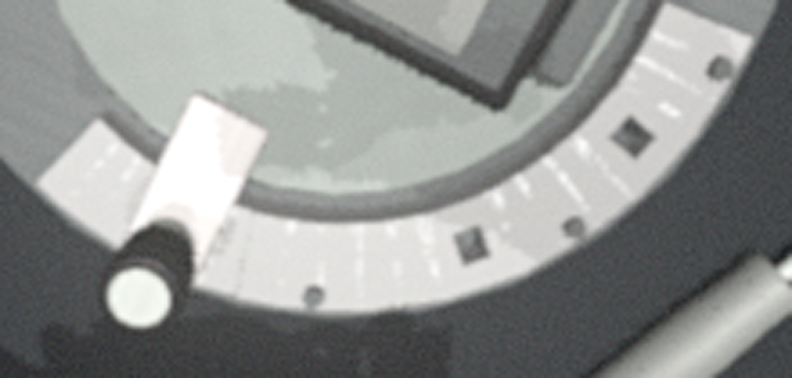

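View pics/z2.png

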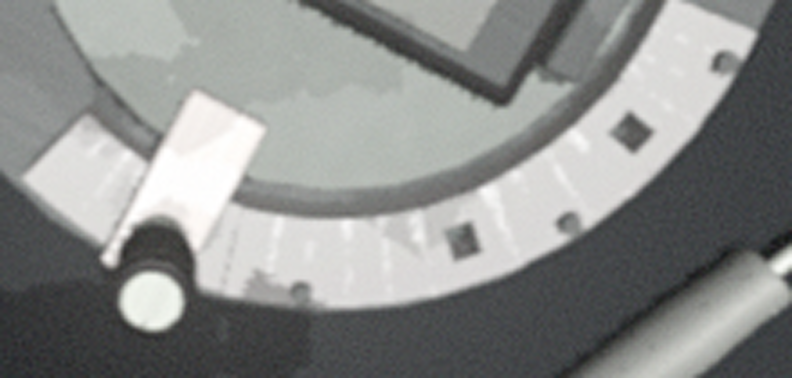

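```bash
python3 - <<'E'
from h import *
T1=np.load("w1.npy");T2=np.load("w2.npy")
s=lambda x,y:(x/4+110,y/4+170)
d=lambda x,y:(x/3.753+260,y/3.75+130)
a=lambda x,y:(x/3.6+180,y/3.6+140)
b=lambda x,y:(x/3.6+220,y/3.6+150)
D=[("knobtop",s(169,372),d(372,75),a(139,297),b(152,301),.093),("hole",s(473,484),d(181,190),a(471,245),b(464,241),.027),("hole2",s(612,397),d(109,257),a(633,137),b(632,132),.027),
 ("sc1",s(323,527),d(265,151),a(314,296),b(301,291),.027),("sc2",s(565,464),d(126,209),a(573,227),b(568,224),.027),("sc3",s(679,345),d(72,294),a(719,69),b(723,63),.027)]
W=[];A=[]
for n,p,q,u,v,z in D:
    rs=[wray(T1,u),wray(T2,v)]
    x,e=rays_point(rs); al=rays_point([ray('scene',p),ray('side',q)]+rs)
    f=[o+dd*(z-o[2])/dd[2] for o,dd in rs]
    print(n,x.round(4),e,"fixedz",f[0].round(4),f[1].round(4),"all",al[0].round(4),al[1])
    W.append((f[0]+f[1])[:2]/2);A.append(al[0][:2])
for P in (np.array(W[:3]),np.array(A[:3])):
    f=lambda c:np.linalg.norm(P-c,axis=1)-.12
    c=least_squares(f,[.52,-.04]).x;v=P-c;an=np.degrees(np.arctan2(v[:,1],v[:,0]));print(c,f(c),an,np.diff(an))
# foot rim in wrist (zoomed 1.4286 pictures)
k=560/800
for T,Q in ((T1,[(210,130),(218,180),(576,130),(560,200),(545,40),(232,60)]),(T2,[(263,140),(272,190),(637,130),(628,190),(607,50),(290,60)])):
    p=[]
    for q in Q:
        o,dd=wray(T,(q[0]*k,q[1]*k));p.append((o+dd*(.01-o[2])/dd[2])[:2])
    p=np.array(p);r=least_squares(lambda c:np.linalg.norm(p-c,axis=1)-.145,[.52,-.04]);print(r.x,r.fun.round(4))
E
```

```text
knobtop [ 0.5843 -0.1403  0.0946] [0.1, 0.1] fixedz [ 0.5846 -0.1408  0.093 ] [ 0.5849 -0.1408  0.093 ] all [ 0.5839 -0.1405  0.0924] [2.3, 3.0, 0.9, 1.2]
hole [ 0.6371 -0.0588  0.0311] [0.0, 0.0] fixedz [ 0.6384 -0.0591  0.027 ] [ 0.6388 -0.0587  0.027 ] all [ 0.6379 -0.059   0.0264] [1.4, 2.6, 0.7, 1.0]
hole2 [0.6323 0.0029 0.0277] [0.0, 0.0] fixedz [0.6325 0.003  0.027 ] [0.6325 0.003  0.027 ] all [0.6317 0.0031 0.0262] [1.3, 2.9, 1.0, 1.1]
sc1 [ 0.6276 -0.1128  0.0275] [0.2, 0.2] fixedz [ 0.6279 -0.1131  0.027 ] [ 0.6276 -0.1128  0.027 ] all [ 0.6263 -0.1129  0.0272] [1.5, 3.4, 1.4, 1.2]
sc2 [ 0.6487 -0.0274  0.0304] [0.2, 0.2] fixedz [ 0.6497 -0.0272  0.027 ] [ 0.6503 -0.0271  0.027 ] all [ 0.6487 -0.027   0.0276] [1.9, 3.1, 0.8, 1.3]
sc3 [0.6258 0.0356 0.0288] [0.1, 0.1] fixedz [0.6264 0.0359 0.027 ] [0.6264 0.0361 0.027 ] all [0.6254 0.0361 0.0279] [1.9, 2.3, 0.8, 0.7]
[ 0.52023057 -0.03955746] [ 3.62531061e-05 -7.08855846e-05  5.39662536e-05] [-57.47554423  -9.28952092  20.75560593] [48.18602331 30.04512685]
[ 0.51945883 -0.03929029] [-3.25440620e-05  6.34963996e-05 -4.82707520e-05] [-57.51606791  -9.43026912  20.68282339] [48.08579878 30.11309251]
[ 0.52843656 -0.0446012 ] [ 0.     -0.0042  0.0006 -0.0066 -0.0004 -0.0024]
[ 0.52937229 -0.04406746] [ 0.0011 -0.0054  0.0009 -0.0035 -0.0018  0.0004]
```

```bash
cat >> h.py <<'E'
CEN=np.array([0.5202,-0.0395]); TH0=np.radians(-57.5)
def pt(phi,r=.12,z=None):
    th=TH0+phi; p=CEN+r*np.array([np.cos(th),np.sin(th)]); return p if z is None else [p[0],p[1],z]
def att(phi): return ori(TH0+phi+np.pi/2)
def st(robot,phi,msg=''):
    o=robot.observe();th=TH0+phi;f=o['wrist_force'];er=np.array([np.cos(th),np.sin(th)]);et=np.array([-er[1],er[0]])
    v=o['eef_pos'][:2]-CEN
    print(msg,'t%.2f'%o['time_s'],'r%.2f phi%.2f z%.2f'%(1e3*np.hypot(*v),np.degrees(np.arctan2(v[1],v[0])-TH0),1e3*o['eef_pos'][2]),'Fr%.1f Ft%.1f Fz%.1f'%(f[:2]@er,f[:2]@et,f[2]),'w%.3f'%o['width'],'m',np.round(o['moment'],2)); return f[:2]@er,f[:2]@et,f[2]
E
python3 - <<'E'
from h import *
from station import robot
robot.goto(pt(0,.12,.15),att(0)); robot.pause(.2); st(robot,0,'above')
o=robot.observe();r=robot.read_camera("wrist");cv2.imwrite("pics/w3.png",r["img"][:,:,::-1]);np.save("w3.npy",wpose(o))
print(wproj(wpose(o),np.array([pt(0,.12,.093),pt(np.radians(48.2),.12,.027)])))
E
```

```text
above t5.46 r120.06 phi0.01 z150.15 Fr-0.9 Ft-1.0 Fz-0.3 w0.999 m [-0.01  0.03 -0.03]
[[278.11109776 232.68700228]
 [226.44932984  93.62738842]]
```

View pics/w3.png

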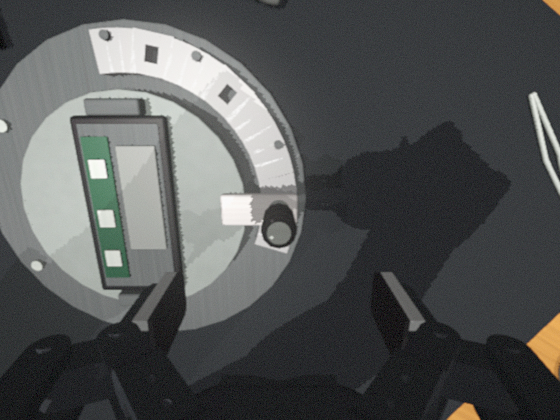

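```bash
python3 - <<'E'
from h import *
from station import robot
robot.move_l(pt(0,.12,.057),.08); robot.pause(.2); st(robot,0,'down')
robot.close_gripper(); robot.pause(.3); st(robot,0,'closed')
r=robot.read_camera("side");cv2.imwrite("pics/s4.png",cv2.resize(r["img"][100:250,270:470,::-1],(800,600),interpolation=cv2.INTER_CUBIC))
E
```

```text
down t7.03 r120.21 phi0.10 z57.46 Fr0.6 Ft0.5 Fz0.0 w1.004 m [ 0.04 -0.02  0.01]
closed t7.92 r120.29 phi0.06 z57.20 Fr0.3 Ft0.2 Fz2.1 w0.267 m [-0.14 -0.05  0.01]
```

View pics/s4.png

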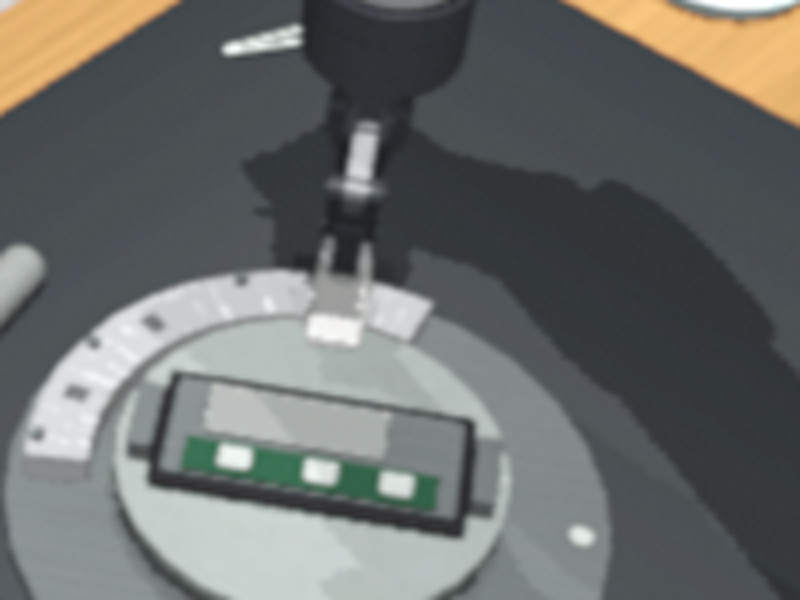

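```bash
python3 - <<'E'
from h import *
from station import robot
for z in (.062,.067,.0722):
    robot.move_l(pt(0,.1203,z),.06); f=st(robot,0)
    if abs(f[2])>25 or max(map(abs,f[:2]))>10: break
robot.pause(.2);st(robot,0)
E
```

```text
t8.22 r120.26 phi-0.16 z61.49 Fr1.9 Ft-0.3 Fz-6.5 w0.268 m [-0.32 -0.39 -0.  ]
 t8.47 r120.27 phi-0.18 z66.80 Fr2.1 Ft0.5 Fz-8.4 w0.267 m [-0.42 -0.42 -0.03]
 t8.72 r120.26 phi-0.13 z72.23 Fr2.5 Ft-0.3 Fz-9.3 w0.266 m [-0.45 -0.39 -0.05]
 t8.92 r120.22 phi-0.13 z72.01 Fr2.8 Ft1.2 Fz-9.8 w0.268 m [-0.52 -0.38 -0.01]
```

```bash
python3 - <<'E'
from h import *
from station import robot
for d in (2,6,10,14,18,22,26,30,34,38,42,45,48.2):
    ph=np.radians(d)
    robot.move_l(pt(ph,.1202,.0725),.05,attitude=att(ph)); f=st(robot,ph,str(d))
    if f[2]<-16 or f[2]>-4 or abs(f[1])>9 or abs(f[0])>25: print('STOP');break
robot.pause(.3);st(robot,ph)
o=robot.observe();r=robot.read_camera("wrist");cv2.imwrite("pics/w5.png",r["img"][:,:,::-1])
for n in("scene","side"):
    r=robot.read_camera(n);cv2.imwrite(f"pics/{n}5.png",r["img"][:,:,::-1])
E
```

```text
2 t9.17 r120.21 phi2.12 z72.42 Fr3.0 Ft1.0 Fz-9.9 w0.266 m [-0.49 -0.39  0.05]
6 t9.48 r120.16 phi6.06 z72.45 Fr2.8 Ft0.8 Fz-9.4 w0.266 m [-0.45 -0.47 -0.02]
10 t9.80 r120.13 phi10.00 z72.43 Fr3.0 Ft1.0 Fz-10.7 w0.265 m [-0.38 -0.46 -0.03]
14 t10.12 r120.10 phi13.98 z72.43 Fr2.3 Ft0.9 Fz-10.1 w0.270 m [-0.28 -0.55  0.  ]
18 t10.43 r120.06 phi17.98 z72.44 Fr2.7 Ft0.4 Fz-9.0 w0.265 m [-0.29 -0.53 -0.04]
22 t10.75 r120.03 phi21.99 z72.46 Fr1.8 Ft0.5 Fz-10.4 w0.265 m [-0.25 -0.52 -0.03]
26 t11.07 r120.05 phi25.98 z72.45 Fr2.0 Ft0.5 Fz-10.1 w0.264 m [-0.08 -0.44  0.01]
30 t11.38 r119.97 phi29.99 z72.42 Fr2.7 Ft1.3 Fz-8.9 w0.262 m [-0.05 -0.44 -0.07]
34 t11.70 r119.93 phi33.96 z72.41 Fr1.4 Ft0.9 Fz-10.0 w0.264 m [ 0.01 -0.34 -0.01]
38 t12.02 r119.91 phi37.96 z72.39 Fr1.6 Ft0.6 Fz-10.6 w0.262 m [ 0.11 -0.27  0.02]
42 t12.33 r119.86 phi41.96 z72.37 Fr0.6 Ft1.1 Fz-10.3 w0.269 m [ 0.15 -0.16 -0.04]
45 t12.61 r119.86 phi44.97 z72.40 Fr0.2 Ft0.3 Fz-10.1 w0.265 m [ 0.15 -0.07 -0.04]
48.2 t12.89 r119.86 phi48.15 z72.36 Fr-0.6 Ft0.1 Fz-9.7 w0.264 m [ 0.13  0.   -0.07]
 t13.19 r119.84 phi48.08 z72.38 Fr-1.0 Ft1.2 Fz-10.7 w0.262 m [ 0.15  0.16 -0.06]
```

```bash
cat >> h.py <<'E'
def lower(robot,deg,zs,r=.1201,z0=.0572):
    ph=np.radians(deg)
    for z in zs:
        robot.move_l(pt(ph,r,z),.03,attitude=att(ph)); robot.pause(.05)
        f=st(robot,ph,'cmd%.1f'%(z*1e3)); lift=(z-z0)*1e3
        exp=-(5+.29*lift)
        if f[2]>exp+4.5: print('CONTACT',f[2]-exp);return False
        if abs(f[1])>7: print('SIDE');return False
    return True
E
python3 - <<'E'
from h import *
from station import robot
print(lower(robot,48.2,[.0705,.0698,.0693,.0688,.0683,.0678,.0673,.0668,.066]))
E
```

```text
cmd70.5 t13.64 r119.86 phi48.10 z70.38 Fr-1.5 Ft0.7 Fz-9.1 w0.262 m [ 0.    0.37 -0.05]
cmd69.8 t13.94 r119.86 phi48.12 z69.74 Fr-0.7 Ft0.4 Fz-8.5 w0.266 m [ 0.01  0.52 -0.09]
cmd69.3 t14.24 r119.89 phi48.15 z69.24 Fr-2.0 Ft-0.6 Fz-9.5 w0.260 m [-0.03  0.5   0.01]
cmd68.8 t14.54 r119.87 phi48.16 z68.72 Fr-3.2 Ft-0.2 Fz-8.0 w0.264 m [ 0.05  0.64 -0.02]
cmd68.3 t14.84 r119.90 phi48.18 z68.25 Fr-3.9 Ft-0.4 Fz-8.1 w0.260 m [ 0.03  0.72 -0.02]
cmd67.8 t15.14 r119.92 phi48.17 z67.75 Fr-3.9 Ft-0.2 Fz-8.8 w0.268 m [ 0.06  0.81 -0.04]
cmd67.3 t15.44 r119.86 phi48.18 z67.20 Fr-4.3 Ft-0.8 Fz-9.0 w0.263 m [ 0.02  0.85 -0.02]
cmd66.8 t15.74 r119.92 phi48.19 z66.76 Fr-5.2 Ft-0.1 Fz-8.5 w0.265 m [ 0.02  0.93 -0.04]
cmd66.0 t16.04 r119.92 phi48.19 z65.96 Fr-4.8 Ft-0.8 Fz-8.5 w0.264 m [-0.01  1.1  -0.03]
True
```

```bash
python3 - <<'E'
from h import *
from station import robot
print(lower(robot,48.2,[.0652,.0642,.0632,.0622,.0612,.0602,.0592,.0586],r=.1197))
E
```

```text
cmd65.2 t16.34 r119.89 phi48.21 z65.31 Fr-4.3 Ft-0.9 Fz-7.9 w0.268 m [ 0.01  0.92 -0.  ]
cmd64.2 t16.64 r119.92 phi48.20 z64.30 Fr-3.4 Ft-0.3 Fz-7.7 w0.264 m [-0.03  0.85  0.04]
cmd63.2 t16.94 r119.91 phi48.20 z63.26 Fr-2.7 Ft-1.2 Fz-6.8 w0.263 m [0.02 0.78 0.01]
cmd62.2 t17.24 r119.91 phi48.20 z62.28 Fr-2.9 Ft-0.1 Fz-7.4 w0.265 m [-0.02  0.77  0.01]
cmd61.2 t17.54 r119.91 phi48.20 z61.28 Fr-3.3 Ft-0.6 Fz-6.7 w0.266 m [-0.02  0.68  0.04]
cmd60.2 t17.84 r119.90 phi48.21 z60.26 Fr-4.0 Ft-0.6 Fz-6.7 w0.266 m [-0.06  0.68 -0.03]
cmd59.2 t18.14 r119.90 phi48.22 z59.24 Fr-2.2 Ft-0.3 Fz-6.8 w0.265 m [-0.04  0.58  0.09]
cmd58.6 t18.44 r119.90 phi48.22 z58.67 Fr-3.0 Ft-0.6 Fz-6.2 w0.266 m [-0.03  0.54  0.01]
True
```

```bash
python3 - <<'E'
from h import *
from station import robot
print(lower(robot,48.2,[.0579,.0575],r=.1197))
robot.gripper_open(); robot.pause(.2); st(robot,np.radians(48.2))
robot.move_l(pt(np.radians(48.2),.12,.20),.1); robot.pause(.3)
st(robot,np.radians(48.2))
o=robot.observe();T=wpose(o);r=robot.read_camera("wrist");cv2.imwrite("pics/w6.png",r["img"][:,:,::-1]);np.save("w6.npy",T)
for d in (47,48.2,49.5): print(wproj(T,np.array(pt(np.radians(d),.12,.093))))
for n in("scene","side"):
    r=robot.read_camera(n);cv2.imwrite(f"pics/{n}6.png",r["img"][:,:,::-1])
    print(n,proj(n,np.array([pt(np.radians(48.2),.12,z) for z in(.093,.104)])))
    c=r["img"][170:320,110:310] if n=="scene" else r["img"][130:280,230:430]
    cv2.imwrite(f"pics/c{n}6.png",cv2.resize(c[:,:,::-1],(800,600),interpolation=cv2.INTER_CUBIC))
E
```

```text
cmd57.9 t18.74 r119.88 phi48.19 z57.96 Fr-1.9 Ft-0.2 Fz-5.6 w0.263 m [-0.02  0.51 -0.  ]
cmd57.5 t19.04 r119.89 phi48.21 z57.56 Fr-2.6 Ft-0.5 Fz-6.4 w0.264 m [-0.05  0.45  0.  ]
True
 t19.88 r119.70 phi48.20 z57.47 Fr0.2 Ft-0.3 Fz0.1 w1.000 m [-0.01 -0.01  0.04]
 t21.75 r119.89 phi48.21 z199.74 Fr-0.0 Ft-0.8 Fz0.3 w1.001 m [ 0.01 -0.02 -0.01]
[278.35098095 212.94174788]
[278.38290616 210.00205912]
[278.34432122 206.79772998]
scene [[222.942695   265.62874918]
 [222.10507117 260.94359369]]
side [[308.51806493 155.69466488]
 [308.83826476 151.4301754 ]]
```

View pics/w6.png

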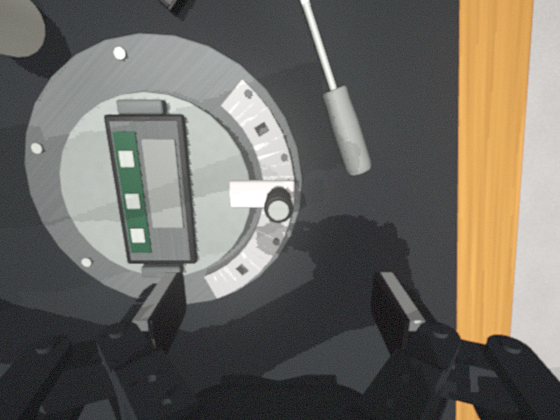

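View pics/cscene6.png

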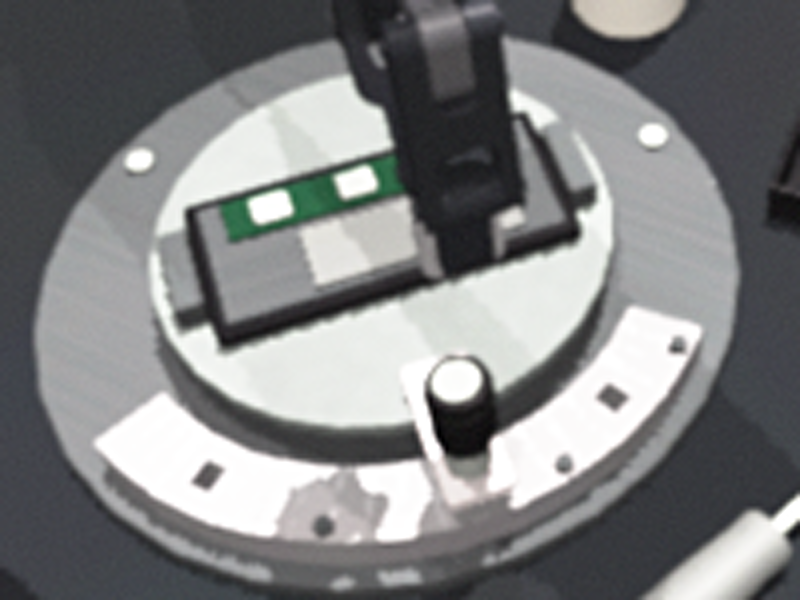

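View pics/cside6.png

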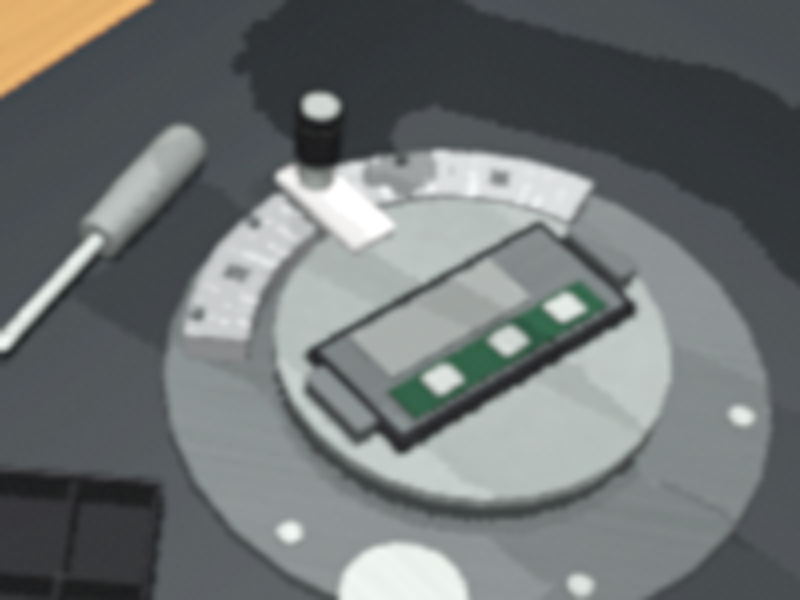

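```bash
python3 - <<'E'
from h import *
from station import robot
print(tri((225,265.3),(310.3,156.3)))
o=robot.observe();print(o['time_s'],o['wrist_force'])
robot.close_job()
E
```

```text
(array([ 0.63691568, -0.05812416,  0.09213771]), [2.8, 2.8])
21.9 [ 0.19711388 -0.60042838 -0.55088166]
the job is handed in; nothing more can be done
```

The holder is now in its next index hole, 48.2° counter-clockwise of home, and I handed the job in at about 22 s of the 67 s allowed.

**What I did:** I found the knob, turntable axis and next hole from the scene, side and wrist cameras. I gripped the knob and raised the pin about 15 mm; the spring then pulled about 9–10 N, as the text says it should. I swung the arm along the arc with the pin clear of the plates. I lowered the pin in small steps, watching the wrist force, and then released it and backed away.

**Checks:**
- **Pin entry:** it went in at the first place I felt for it, with no contact step. Sideways wrist force was at most about 5 N, and the downward pull followed the spring all the way down.
- **Pin home:** after release, the knob top measured 92 mm above the bench, against 91.5 mm measured at the start and 93 mm nominal. A pin still resting on the plate would put it about 11 mm higher.
- **Position:** the knob stands over the measured hole. The home hole and the further hole are both visible and empty.
- **Surroundings:** I saw no sign of the jar, tray or screwdriver having been moved. The arm ended clear of everything, with wrist force near zero.

**What disagreed:**
- The scene and side cameras put the same points 4–6 mm apart, more than their 2 mm calibration suggests, so I relied on the wrist camera.
- My fits of the foot's rim put the axis up to about 20 mm away from the circle through the knob and holes. I used that circle instead, because its radius and the 30° hole spacing both came out right.

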